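Weigh out a centrifuge bucket on a two-pan balance

TASK

Counterbalance the centrifuge bucket that stands on the balance: take steel weights from the leaning rack and stand them upright on the empty pan, setting them down gently, until the beam is level. Weights that are not needed stay in (or go back to) the rack, and the buckets and everything else on the bench are left where they are.

Things in the scene. Friction and masses are not known exactly. Their poses are not given: they have to be found in the camera images.
- beam (a joint): Tilt of the balance's beam in rad: 0 is level (the pointer on the long middle mark), positive when the weight pan is the higher one. Each 100 g of difference between the two pans tilts it 0.035 rad (proportional, spring-loaded and well damped, settles within about 2 s) up to its stops at 0.2 either way, reached at about 570 g; it starts against the stop, the weight pan high; it makes no difference where on a pan a load stands.
- balance: White two-pan balance, fixed to the bench. Origin on the bench under the middle of the beam; the beam runs along its y axis, pans 140 mm to either side. On its far side (+x, 95 to 185 mm from the origin, 200 mm wide) is a fixed steel stand 97 mm high for the spare buckets.
- pan_w: The weight pan, empty at the start: flat round steel plate 124 mm across and 4 mm thick, on the +y side of the balance. Origin at the centre of its upper face. It stays level and only rises and sinks: 125 mm above the bench with the beam level, 4.9 mm higher for each 100 g that it is too light, 153 mm at the start.
- pan_b: The bucket pan, same make, on the -y side of the balance, with the bucket to be weighed out standing on it. Origin at the centre of its upper face; moves opposite to the weight pan, 97 mm above the bench at the start.
- rack: White plastic rack, fixed to the bench, 290 mm along its y axis, with four places 76 mm apart (y = -114, -38, 38, 114 mm) in which the weights stand leaning: their tops lean 0.47 rad (27 degrees) from vertical towards the rack's -x side. Origin on the bench; the foot of a standing weight is at x = 0, z = 30 mm. A back plate 46 mm long lies under each weight on the -x side, 26 mm high dividers leave each weight 2 mm at each side: a weight comes out along its own axis.
- weight_200: Plain steel weight of 200 g, 60 mm tall overall: round body 34 mm across and 15 mm tall, then a stem 12 mm across, then a round gripping head 26 mm across, the top 18 mm of the height. Origin at the centre of its underside, z along its axis to the head. Stands leaning in one of the rack's places, in any order.
- weight_300: Plain steel weight of 300 g, 74 mm tall overall: round body 34 mm across and 29 mm tall, then a stem 12 mm across, then a round gripping head 26 mm across, the top 18 mm of the height. Origin at the centre of its underside, z along its axis to the head. Stands leaning in one of the rack's places, in any order.
- weight_400: Plain steel weight of 400 g, 88 mm tall overall: round body 34 mm across and 43 mm tall, then a stem 12 mm across, then a round gripping head 26 mm across, the top 18 mm of the height. Origin at the centre of its underside, z along its axis to the head. Stands leaning in one of the rack's places, in any order.
- weight_500: Plain steel weight of 500 g, 102 mm tall overall: round body 34 mm across and 57 mm tall, then a stem 12 mm across, then a round gripping head 26 mm across, the top 18 mm of the height. Origin at the centre of its underside, z along its axis to the head. Stands leaning in one of the rack's places, in any order.
- bucket_1: One of three sealed centrifuge buckets that look alike: aluminium, 66 mm across, 90 mm tall, grey lid, two side pins. Weighs 600, 700 or 900 g (give or take 1.5 per cent), which cannot be seen. Origin at the centre of its underside. One of the three, any, stands on the bucket pan, the two others on the stand behind the balance.
- bucket_2: One of three sealed centrifuge buckets that look alike: aluminium, 66 mm across, 90 mm tall, grey lid, two side pins. Weighs 600, 700 or 900 g (give or take 1.5 per cent), which cannot be seen. Origin at the centre of its underside. One of the three, any, stands on the bucket pan, the two others on the stand behind the balance.
- bucket_3: One of three sealed centrifuge buckets that look alike: aluminium, 66 mm across, 90 mm tall, grey lid, two side pins. Weighs 600, 700 or 900 g (give or take 1.5 per cent), which cannot be seen. Origin at the centre of its underside. One of the three, any, stands on the bucket pan, the two others on the stand behind the balance.
- reagent_bottle: Bystander behind the rack: amber bottle 60 mm across, 150 mm tall. Origin at the centre of its underside.
- jar: Bystander behind the rack: white jar 60 mm across, 85 mm tall. Origin at the centre of its underside.
- tip_box: Bystander behind the rack: grey box with clear lid, 77 x 102 x 61 mm tall. Origin at the centre of its underside.
- beaker: Bystander in front of the balance: glass beaker 66 mm across, 80 mm tall. Origin at the centre of its underside.
- dishes: Bystander in front of the rack: stack of clear dishes 88 mm across, 36 mm tall. Origin at the centre of its underside.
- tube_rack: Bystander in front of the balance: white block with tubes, 100 x 55 x 70 mm tall. Origin at the centre of its underside.
Mind the look-alikes: they are no part of the job. What is shaped like the weight_400 but brown or turquoise is not meant. What is shaped like the weight_300 but purple is not meant.

How it is judged:
At the end, for the whole second after the job is handed in: The beam is level within 0.02 rad and still; every weight is at rest, either upright (within 0.1 rad) on the weight pan with its axis within 60 mm of the pan's centre, or leaning in the rack (lean 0.47 rad within 0.15); at least one is on the pan (value of joint beam between -0.02 and 0.02 rad and velocity of joint beam between -0.03 and 0.03 rad/s and ((horizontal distance between weight_200 and pan_w below 0.06 m and z of weight_200 in the frame of pan_w between -0.006 and 0.006 m and angle between weight_200's own z axis and vertical below 0.1 rad) or (horizontal distance between weight_300 and pan_w below 0.06 m and z of weight_300 in the frame of pan_w between -0.006 and 0.006 m and angle between weight_300's own z axis and vertical below 0.1 rad) or (horizontal distance between weight_400 and pan_w below 0.06 m and z of weight_400 in the frame of pan_w between -0.006 and 0.006 m and angle between weight_400's own z axis and vertical below 0.1 rad) or (horizontal distance between weight_500 and pan_w below 0.06 m and z of weight_500 in the frame of pan_w between -0.006 and 0.006 m and angle between weight_500's own z axis and vertical below 0.1 rad)) and ((horizontal distance between weight_200 and pan_w below 0.06 m and z of weight_200 in the frame of pan_w between -0.006 and 0.006 m and angle between weight_200's own z axis and vertical below 0.1 rad) or (x of weight_200 in the frame of rack between -0.02 and 0.02 m and y of weight_200 in the frame of rack between -0.135 and 0.135 m and z of weight_200 in the frame of rack below 0.045 m and angle between weight_200's own z axis and vertical between 0.32 and 0.62 rad)) and linear speed of each of weight_200, weight_300, weight_400, weight_500 below 0.03 m/s and ((horizontal distance between weight_300 and pan_w below 0.06 m and z of weight_300 in the frame of pan_w between -0.006 and 0.006 m and angle between weight_300's own z axis and vertical below 0.1 rad) or (x of weight_300 in the frame of rack between -0.02 and 0.02 m and y of weight_300 in the frame of rack between -0.135 and 0.135 m and z of weight_300 in the frame of rack below 0.045 m and angle between weight_300's own z axis and vertical between 0.32 and 0.62 rad)) and ((horizontal distance between weight_400 and pan_w below 0.06 m and z of weight_400 in the frame of pan_w between -0.006 and 0.006 m and angle between weight_400's own z axis and vertical below 0.1 rad) or (x of weight_400 in the frame of rack between -0.02 and 0.02 m and y of weight_400 in the frame of rack between -0.135 and 0.135 m and z of weight_400 in the frame of rack below 0.045 m and angle between weight_400's own z axis and vertical between 0.32 and 0.62 rad)) and ((horizontal distance between weight_500 and pan_w below 0.06 m and z of weight_500 in the frame of pan_w between -0.006 and 0.006 m and angle between weight_500's own z axis and vertical below 0.1 rad) or (x of weight_500 in the frame of rack between -0.02 and 0.02 m and y of weight_500 in the frame of rack between -0.135 and 0.135 m and z of weight_500 in the frame of rack below 0.045 m and angle between weight_500's own z axis and vertical between 0.32 and 0.62 rad))); the robot touches nothing.
It fails at once if a centrifuge bucket is knocked, tipped or taken away (distance of any of bucket_1, bucket_2, bucket_3 from where it was at the start of the episode above 0.05 m or angle between any of bucket_1, bucket_2, bucket_3's own z axis and vertical above 0.2 rad).
It fails at once if a bystander is pushed more than 30 mm or tipped over (distance of any of reagent_bottle, jar, tip_box, beaker, dishes, tube_rack from where it was at the start of the episode above 0.03 m or angle between any of reagent_bottle, jar, tip_box, beaker, dishes, tube_rack's own z axis and vertical above 0.35 rad).
It fails at once if a pan is struck or pressed hard (over 30 N) (contact force between pan_w and anything else above 30 N or contact force between pan_b and the fingers above 30 N).
It also fails if it takes over 64 s, if anything falls off the work surface, if the arm or the gripper's body presses on something with over 40 N, if the wrist force passes 120 N, or if a joint passes its speed limit or range.

ROBOT

A 7-joint arm with a two-finger parallel gripper is mounted at the origin on the work surface. World frame = base frame: x ahead of the robot, y to its left, z up, the work surface at z = 0. Lengths are in m, angles in rad, forces in N, time in s.
With the tool pointing down it reaches from about 0.35 to 0.775 m from the base axis. Payload 3.1 kg.
Tool frame: the origin (TCP) lies at the very end of the fingers, on their centre line; the grasp point (between the pads) lies 19 mm behind it; z points along the fingers, x is the direction in which the jaws open and shut, and the axes are right-handed (so a half turn about z gives the same grasp; the last joint's range is limited). The gripper opens to 85 mm and grips with 20 to 120 N. Pads are 22 mm wide; open, the fingers measure 114 mm over their backs; the gripper's body (76 mm by 85 mm) begins 54 mm behind the grasp point. The pads swing forward as they close: fully open they stand 13 mm farther back than shut.
Start: joints at [1.18, 0.311, 0.014, 1.512, -0.004, 1.319, -0.027], TCP at [0.188, -0.517, 0.231] pointing down, gripper open.
Joint ranges: [-2.7, 2.7], [-0.3, 1.91], [-1.27, 1.3], [0.12, 2.57], [-1.44, 4.58], [0.2, 2.03], [-3.05, 3.05]. Speed limits (rad/s): [2.79, 2.79, 3.14, 3.14, 3.14, 3.14, 3.14].

INTERFACE

Orientations are given as a rotation vector (axis times angle).
In Python, from bench import manip, cams gives the robot as it stands. The module is installed in compiled form; this text tells all that it offers.
- The arm moves only by the tool send_rows, never from a script. Its argument "increments" is a list that holds one entry, the list of rows, each a list of 7 numbers: the closure in counts, from 0 (fully open) to 255 (shut), then the shift along the tool's x, y, z in m, then the turn, a rotation vector about the tool's x, y, z in rad. A call has 1 to 20 rows; each row shifts and turns the commanded pose from where the row before left it, along the tool's axes as they then stand; what a row does not reach is not made up. A row lasts 1/10 s, in which the tool goes at most 50 mm and 8.59 degrees, less where a joint would pass 70% of its speed; a pose out of reach is approached as far as the arm can. A call with a gripper value outside its range is refused whole. The fingers move at their own pace and stop on an object; "squeeze" is the grip in N (left out, the last holds). Time passes only in rows, so rows that do not move let the fingers close. It gives the time, the measured TCP pose, the force and the opening at its end, in the units of the state.
- manip.state(): the state, without advancing time (a new reading comes with each control period).
- cams.camera(name): name is "side" or "top"; returns (picture, depth): 400x640x3 uint8, red, green, blue; 400x640 float32, m along the optical axis (not along the pixel's ray), 0 where there is no reading.
- cams.get_calibration(name): a dict with "K" (3x3 intrinsics, pixels), "origin" and "orientation" of the camera in the world. Camera axes: x right, y down, z forward; pixel columns grow to the right and rows downward; lengths in m; the calibration is good to about 2 mm. A picture is of the moment at which its call begins. get_calibration takes no time and is no camera call.
- manip.finish_job(): hands the job in, once; it reports no verdict.
Trained networks look in the newest picture that a camera, given by its name, has taken for a name from the list of things; names that differ only in an ending like _2 or _b are one class to them, and where a whole thing is asked for, a point or a joint stands for the part that bears it (a point fixed in the world has none). Each returns a list of dicts, best first, with "score" (0 to 1); they miss things now and then, are a little off and sometimes report something else, mostly with a low value. They report only what shows in the picture. A call takes as long as a camera call. They do not tell look-alikes from the thing itself.
- cams.look_for(name, camera): "centre" ([x, y, z] in m, in world coordinates, good to about 4 mm: the middle of the surface that is visible of it).
The state is a dict: "t": time; "qpos": joint angles; "qvel": joint speeds; "joint_efforts": joint torques, N m; "eef_pos": TCP position; "tcp_rot": TCP orientation; "force": force on the tool from outside, world axes, zero at the start; "ft_torque": the same for the moment, N m; "gripper_width": finger opening in m.
Only numpy, scipy, OpenCV 4.12 (cv2) and the standard library are available. Lean on these libraries where they do the work, as an engineer would, in place of code of your own. Each camera call takes 0.05 s, during which the arm holds its last target.

## Working session

There is one attempt and no reset: what is moved stays moved. The work goes in short steps, Python scripts to look and compute and a tool call to move; the robot and the scene stay as the last step left them, time stands still between calls to the robot, and variables do not carry over. Pictures are saved under pics/ and viewed, and the job is handed in when it is done.

Besides the shell and the picture viewer there is one more tool, called after "Request:" as name(argument=value, ...) on one line, values as JSON. send_rows: Moves the arm, as the interface text tells. Its arguments: {"type":"object","properties":{"increments":{"type":"array"},"squeeze":{"type":"number"}},"required":["increments"]}

```bash
mkdir -p pics; ls; python3 - <<'E'
from bench import manip, cams
import cv2, numpy as np
for n in ["side","top"]:
    im,d=cams.camera(n); cv2.imwrite(f"pics/{n}0.png",im[:,:,::-1]); np.savez(f"pics/{n}0.npz",im=im,d=d)
    c=cams.get_calibration(n); print(n,c)
s=manip.state(); print(s)
E
```

```text
pics
side {'K': array([[450.10259488,   0.        , 325.32233771],
       [  0.        , 450.10259488, 205.30067988],
       [  0.        ,   0.        ,   1.        ]]), 'origin': array([0.06837682, 0.8372152 , 0.74264066]), 'orientation': array([-0.66980271,  2.49377461, -1.32031936])}
top {'K': array([[413.96771457,   0.        , 322.54532317],
       [  0.        , 413.96771457, 200.45765447],
       [  0.        ,   0.        ,   1.        ]]), 'origin': array([0.44947377, 0.00881506, 1.00980518]), 'orientation': array([-2.17616181,  2.12581418, -0.08715685])}
{'t': 0.1, 'qpos': array([ 1.18030746,  0.31168738,  0.01398518,  1.51291261, -0.0043946 ,
        1.31919518, -0.02720959]), 'qvel': array([ 5.70110151e-04, -2.42967218e-03,  5.93253047e-05, -3.96663723e-03,
        6.06116279e-04, -1.69706110e-03, -2.99924610e-04]), 'joint_efforts': array([ 4.78375077e-04, -3.80858982e+01,  1.46568306e-01, -2.31241786e+01,
        1.21846382e-02,  8.04792275e-03,  3.72826105e-05]), 'eef_pos': array([ 0.18775716, -0.51625755,  0.23030038]), 'tcp_rot': array([-2.57230296,  1.80153186,  0.00287528]), 'force': array([ 0.05805345, -0.1596877 ,  0.40388494]), 'ft_torque': array([0.00732005, 0.02716203, 0.05811134]), 'gripper_width': 0.08565219166116236}
```

View pics/side0.png

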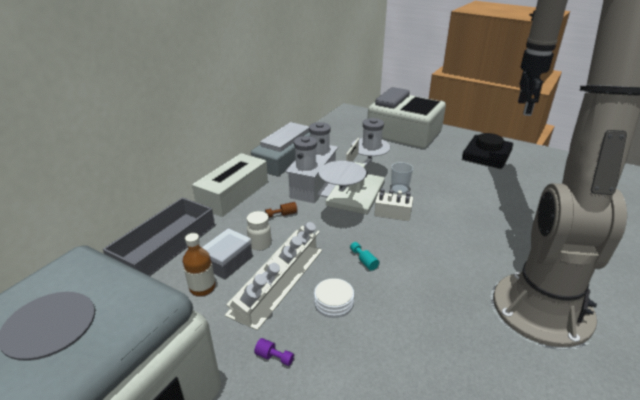

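View pics/top0.png

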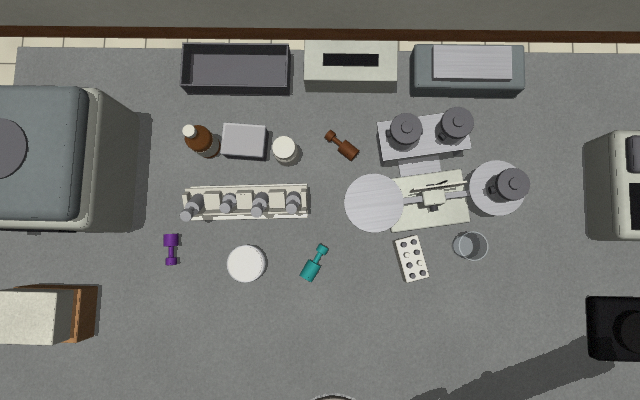

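The top view has world +x up and −y right: rack around (245,203) with four grey weights leaning towards the robot, weight pan at (373,202), loaded bucket pan at (500,188). The brown (340,145), turquoise (315,262) and purple (171,249) pieces are look-alikes.

```bash
cat > h.py <<'E'
from bench import manip, cams
import cv2, numpy as np
from scipy.spatial.transform import Rotation as R
def shot(n,tag):
    im,d=cams.camera(n); cv2.imwrite(f"pics/{tag}.png",im[:,:,::-1]); np.savez(f"pics/{tag}.npz",im=im,d=d); return im,d
def cloud(n,d):
    c=cams.get_calibration(n);K=c["K"];v,u=np.mgrid[0:400,0:640]
    P=np.stack([(u-K[0,2])/K[0,0]*d,(v-K[1,2])/K[1,1]*d,d],-1)
    return P@R.from_rotvec(c["orientation"]).as_matrix().T+c["origin"]
def proj(n,p):
    c=cams.get_calibration(n);q=(np.atleast_2d(p)-c["origin"])@R.from_rotvec(c["orientation"]).as_matrix()
    q=q@c["K"].T; return q[:,:2]/q[:,2:]
E
python3 - <<'E'
from h import *
for n in ["top","side"]:
    for k in ["weight_200","weight_300","weight_400","weight_500","rack","pan_w","balance"]:
        for r in cams.look_for(k,n)[:5]: print(n,k,np.round(r["centre"],3),round(r["score"],2),np.round(proj(n,r["centre"])[0]))
for n,b in [("top",(170,170,320,230)),("side",(220,210,340,330))]:
    im=np.load(f"pics/{n}0.npz")["im"][b[1]:b[3],b[0]:b[2]]
    f=5 if n=="top" else 5
    cv2.imwrite(f"pics/{n}crop0.png",cv2.resize(im[:,:,::-1],None,fx=f,fy=f,interpolation=2))
print(manip.state()["t"])
E
```

```text
top weight_200 [0.399 0.052 0.029] 0.95 [315. 267.]
top weight_200 [ 0.688 -0.008  0.027] 0.92 [343. 148.]
top weight_200 [0.538 0.18  0.073] 0.7 [260. 206.]
top weight_200 [0.545 0.258 0.064] 0.6 [227. 202.]
top weight_200 [0.444 0.4   0.028] 0.6 [170. 244.]
top weight_300 [0.399 0.052 0.029] 0.95 [315. 267.]
top weight_300 [ 0.688 -0.008  0.027] 0.92 [343. 148.]
top weight_300 [0.538 0.18  0.073] 0.7 [260. 206.]
top weight_300 [0.545 0.258 0.064] 0.6 [227. 202.]
top weight_300 [0.444 0.4   0.028] 0.6 [170. 244.]
top weight_400 [0.399 0.052 0.029] 0.95 [315. 267.]
top weight_400 [ 0.688 -0.008  0.027] 0.92 [343. 148.]
top weight_400 [0.538 0.18  0.073] 0.7 [260. 206.]
top weight_400 [0.545 0.258 0.064] 0.6 [227. 202.]
top weight_400 [0.444 0.4   0.028] 0.6 [170. 244.]
top weight_500 [0.399 0.052 0.029] 0.95 [315. 267.]
top weight_500 [ 0.688 -0.008  0.027] 0.92 [343. 148.]
top weight_500 [0.538 0.18  0.073] 0.7 [260. 206.]
top weight_500 [0.545 0.258 0.064] 0.6 [227. 202.]
top weight_500 [0.444 0.4   0.028] 0.6 [170. 244.]
top rack [0.551 0.22  0.042] 0.86 [246. 201.]
top pan_w [ 0.
[... 715 characters left out ...]
[255. 292.]
side weight_400 [0.544 0.114 0.078] 0.77 [304. 232.]
side weight_400 [0.399 0.065 0.024] 0.69 [366. 257.]
side weight_400 [ 0.419 -0.152  0.046] 0.69 [394. 204.]
side weight_400 [0.535 0.255 0.01 ] 0.65 [275. 289.]
side weight_500 [0.519 0.34  0.083] 0.96 [255. 292.]
side weight_500 [0.544 0.114 0.078] 0.77 [304. 232.]
side weight_500 [0.399 0.065 0.024] 0.69 [366. 257.]
side weight_500 [ 0.419 -0.152  0.046] 0.69 [394. 204.]
side weight_500 [0.535 0.255 0.01 ] 0.65 [275. 289.]
side rack [0.531 0.253 0.006] 0.64 [277. 291.]
side pan_w [ 0.538 -0.066  0.154] 0.75 [342. 173.]
side pan_w [ 0.562 -0.333  0.095] 0.66 [376. 150.]
side balance [ 0.569 -0.124  0.071] 0.92 [342. 186.]
0.8
```

View pics/topcrop0.png

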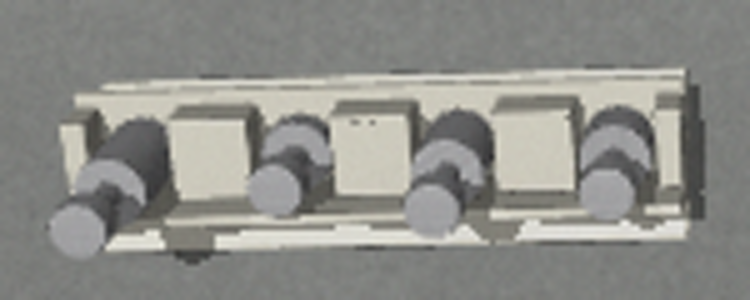

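View pics/sidecrop0.png

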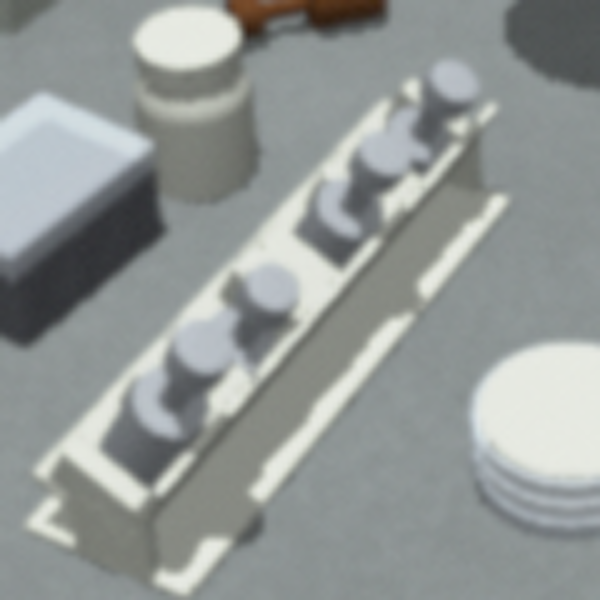

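```bash
python3 - <<'E'
from h import *
d=np.load("pics/top0.npz")["d"]; P=cloud("top",d)
# rack points
ds=np.load("pics/side0.npz")["d"]; Q=cloud("side",ds)
np.set_printoptions(suppress=True,precision=4)
# height map of rack
x0,x1,y0,y1=0.44,0.64,0.03,0.40
for nm,C in (("top",P),("side",Q)):
    m=(C[...,0]>x0)&(C[...,0]<x1)&(C[...,1]>y0)&(C[...,1]<y1)&(C[...,2]>0.02)
    X=C[m]; print(nm,len(X),X.min(0),X.max(0))
    r=cv2.minAreaRect(X[(X[:,2]<0.05),:2].astype(np.float32)*1000); print(r, cv2.boxPoints(r))
    # points above 70mm, cluster by y
    H=X[X[:,2]>0.072]
    from scipy.cluster.hierarchy import fcluster,linkage
    if len(H)>3:
        l=fcluster(linkage(H,'single'),0.012,'distance')
        for k in np.unique(l):
            h=H[l==k]; 
            if len(h)>4: print(len(h),h.mean(0),h[:,2].max(), h.min(0),h.max(0))
for nm,C in (("top",P),("side",Q)):
    m=(abs(C[...,0]-0.54)<0.09)&(abs(C[...,1]+0.066)<0.09)&(abs(C[...,2]-0.153)<0.008)
    X=C[m]; (c,r)=cv2.minEnclosingCircle(X[:,:2].astype(np.float32)*1000); print("pan",nm,c,r,np.median(X[:,2]),len(X))
E
```

```text
top 3741 [0.44 0.03 0.02] [0.5923 0.3999 0.1283]
((516.15576171875, 214.9837646484375), (152.24827575683594, 369.9364318847656), 0.005273288581520319) [[440.0146 399.9449]
 [440.0486  30.0085]
 [592.2969  30.0226]
 [592.2629 399.959 ]]
121 [0.5336 0.106  0.0957] 0.10361602436755057 [0.5207 0.0941 0.0843] [0.5484 0.1176 0.1036]
127 [0.5232 0.181  0.1078] 0.11481044180523337 [0.5092 0.1695 0.098 ] [0.5385 0.1949 0.1148]
50 [0.5492 0.1822 0.075 ] 0.08388273617072683 [0.5389 0.1686 0.0721] [0.5573 0.1965 0.0839]
120 [0.5328 0.2573 0.0833] 0.09289990806255499 [0.5203 0.246  0.0731] [0.5465 0.2709 0.0929]
161 [0.5331 0.3306 0.0824] 0.09588521200274558 [0.5147 0.3174 0.0728] [0.5494 0.3498 0.0959]
141 [0.5096 0.3316 0.1198] 0.12825644868088804 [0.4962 0.3205 0.1021] [0.525  0.3455 0.1283]
side 2670 [0.44   0.0329 0.0201] [0.5906 0.3999 0.1267]
((515.326904296875, 216.4117431640625), (367.03173828125, 150.54864501953125), 89.98346710205078) [[439.9996  32.9176]
 [590.5482  32.8742]
 [590.6542 399.9059]
 [440.1056 399.9493]]
171 [0.5265 0.1862 0.0971] 0.11545652118610461 [0.5091 0.17   0.0721] [0.556  0.1974 0.1155]
116 [0.5308 0.1108 0.0919] 0.10295720283523069 [0.5187 0.0914 0.0726] [0.544  0.1225 0.103 ]
116 [0.5298 0.2618 0.0815] 0.08943170127368771 [0.5181 0.2469 0.0721] [0.5447 0.2718 0.0894]
348 [0.5171 0.3388 0.0984] 0.12669759857710627 [0.4944 0.3205 0.0721] [0.5475 0.3532 0.1267]
pan top (546.4528198242188, -84.20333099365234) 75.81396484375 0.15345527669947878 2773
pan side (546.7381591796875, -83.13546752929688) 77.18611907958984 0.1527260941289975 935
```

Both crops agree: left to right in the rack (top crop) are the 500 (longest, px 185,210), 200 (shortest, 227,205), 400 (257,210) and 300 (292,207). All four are plain grey steel, and the coloured look-alikes lie on the bench. With the 400 on the pan the rest is about 200, 300 or 500 g, which settles the second weight, so the 400 goes first. Next I fit the rack pose.

```bash
cat > fit.py <<'E'
from h import *
from scipy.optimize import least_squares
H={500:.102,200:.060,400:.088,300:.074}
def cyl(r,z,R0,z0,z1):
    dr=r-R0; dz=np.maximum(z0-z,z-z1)
    return np.minimum(np.maximum(dr,dz),0)+np.hypot(np.maximum(dr,0),np.maximum(dz,0))
def sdf(P,foot,a,h):
    v=P-foot; z=v@a; r=np.linalg.norm(v-z[:,None]*a,axis=1)
    return np.minimum.reduce([cyl(r,z,.017,0,h-.045),cyl(r,z,.006,0,h),cyl(r,z,.013,h-.018,h)])
SL={500:.114,200:.038,400:-.038,300:-.114}
def axis(yaw,l=.47): return np.array([-np.sin(l)*np.cos(yaw),-np.sin(l)*np.sin(yaw),np.cos(l)])
def foot(p,w): return np.array([p[0]-np.sin(p[2])*SL[w],p[1]+np.cos(p[2])*SL[w],.03])
if __name__=="__main__":
    np.set_printoptions(suppress=True,precision=4)
    for n in ("top","side"):
        C=cloud(n,np.load(f"pics/{n}0.npz")["d"]).reshape(-1,3)
        C=C[(C[:,0]>.44)&(C[:,0]<.62)&(C[:,1]>.03)&(C[:,1]<.4)&(C[:,2]>.066)]
        def res(p,C): return np.min([sdf(C,foot(p,w)+[0,0,p[3]],axis(p[2]),H[w]) for w in H],axis=0)
        p=np.array([.556,.218,0.03,0.])
        for t in (.03,.015,.006):
            D=C[abs(res(p,C))<t]
            p=least_squares(res,p,args=(D,),loss='soft_l1',f_scale=.002).x
        print(n,p,len(D),np.abs(res(p,D)).mean())
        for w in H: print(w,foot(p,w),foot(p,w)+axis(p[2])*H[w])
        C=cloud(n,np.load(f"pics/{n}0.npz")["d"]).reshape(-1,3)
        X=C[(abs(C[:,0]-.54)<.08)&(C[:,1]>-.16)&(C[:,1]<.02)&(abs(C[:,2]-.153)<.004)]
        f=lambda c:np.hypot(X[:,0]-c[0],X[:,1]-c[1])
        # disc centre: maximise points inside radius .062
        g=[(np.sum(np.hypot(X[:,0]-a,X[:,1]-b)<.062),a,b) for a in np.arange(.51,.58,.001) for b in np.arange(-.1,-.03,.001)]
        m=max(g)[0]; G=np.array([q for q in g if q[0]>=m-3]); print("pan",G.mean(0),X[:,2].mean(),m,len(X))
E
python3 fit.py
```

```text
top [0.5578 0.2222 0.0476 0.0003] 807 0.0009095247391773139
500 [0.5524 0.336  0.03  ] [0.5063 0.3338 0.1209]
200 [0.556  0.2601 0.03  ] [0.5289 0.2588 0.0835]
400 [0.5596 0.1842 0.03  ] [0.5198 0.1823 0.1085]
300 [0.5633 0.1083 0.03  ] [0.5298 0.1067 0.096 ]
pan [2732.       0.542   -0.071] 0.15340130264177837 2732 2738
side [ 0.5578  0.2213  0.0476 -0.0002] 853 0.0008744822769384311
500 [0.5523 0.3352 0.03  ] [0.5062 0.333  0.1209]
200 [0.556  0.2593 0.03  ] [0.5288 0.258  0.0835]
400 [0.5596 0.1834 0.03  ] [0.5198 0.1815 0.1085]
300 [0.5632 0.1075 0.03  ] [0.5297 0.1059 0.096 ]
pan [902.3333   0.5407  -0.0693] 0.15268934494444833 904 925
```

```bash
cat > plan.py <<'E'
from h import *
import sys
np.set_printoptions(suppress=True,precision=4)
def rot(yaw,lean):
    z=np.array([np.sin(lean)*np.cos(yaw),np.sin(lean)*np.sin(yaw),-np.cos(lean)])
    x=np.array([np.sin(yaw),-np.cos(yaw),0]); return np.stack([x,np.cross(z,x),z],1)
def plan(pos=None,yaw=None,lean=None,cur=None):
    """from current (measured) pose: turn (tool axes) and shift, in tool axes before and after the turn"""
    s=manip.state()
    p,Rm=(s["eef_pos"],R.from_rotvec(s["tcp_rot"]).as_matrix()) if cur is None else cur
    T=Rm if yaw is None else rot(yaw,lean)
    t=R.from_matrix(Rm.T@T).as_rotvec(); print("turn",t,"rows>=",np.linalg.norm(t)/.149)
    if pos is not None:
        v=np.array(pos)-p; print("shift before turn",Rm.T@v,"| after turn",T.T@v,"rows>=",np.linalg.norm(v)/.05)
        return np.array(pos),T
    return p,T
def st():
    s=manip.state(); print("t",round(s["t"],2),"tcp",s["eef_pos"],"F",s["force"],"w",round(s["gripper_width"],4),"q",s["qpos"])
E
python3 - <<'E'
from plan import *
st(); c=plan([.47,.18,.30],.0476,0); c=plan([.47,.18,.30],.0476,.47,c)
E
```

```text
t 0.8 tcp [ 0.188  -0.5169  0.2313] F [-0.7182 -0.2497  0.1867] w 0.0855 q [ 1.1803  0.3108  0.014   1.5115 -0.0044  1.3192 -0.0272]
turn [-0.     -0.0001  0.3013] rows>= 2.021946927722434
shift before turn [-0.5585 -0.5032 -0.0687] | after turn [-0.6827 -0.3148 -0.0687] rows>= 15.098561740714358
turn [ 0.47  0.   -0.  ] rows>= 3.154362416107383
shift before turn [0. 0. 0.] | after turn [0. 0. 0.] rows>= 0.0
```

Request:
send_rows(increments=[[[0, -0.031, -0.028, -0.004, 0, 0, 0], [0, -0.031, -0.028, -0.004, 0, 0, 0], [0, -0.031, -0.028, -0.004, 0, 0, 0], [0, -0.031, -0.028, -0.004, 0, 0, 0], [0, -0.031, -0.028, -0.004, 0, 0, 0], [0, -0.031, -0.028, -0.004, 0, 0, 0], [0, -0.031, -0.028, -0.004, 0, 0, 0], [0, -0.031, -0.028, -0.004, 0, 0, 0], [0, -0.031, -0.028, -0.004, 0, 0, 0], [0, -0.031, -0.028, -0.004, 0, 0, 0], [0, -0.031, -0.028, -0.004, 0, 0, 0], [0, -0.031, -0.028, -0.004, 0, 0, 0], [0, -0.031, -0.028, -0.004, 0, 0, 0], [0, -0.031, -0.028, -0.004, 0, 0, 0], [0, -0.031, -0.028, -0.004, 0, 0, 0], [0, -0.031, -0.028, -0.004, 0, 0, 0], [0, -0.031, -0.028, -0.004, 0, 0, 0], [0, -0.031, -0.028, -0.004, 0, 0, 0], [0, 0, 0, 0, 0, 0, 0]]], squeeze=50)

```text
t: 2.7
eef_pos: [0.4707, 0.1869, 0.3033]
tcp_rot: [-2.578, 1.786, 0.007]
force: [-0.6, -0.4, -1.0]
gripper_width: 0.0855
```

```bash
python3 - <<'E'
from plan import *
st(); c=plan([.47,.18,.30],.0476,0); c=plan([.47,.18,.30],.0476,.47,c); plan([.47,.18,.30],.0476,.47)
E
```

```text
t 2.7 tcp [0.4707 0.1869 0.3033] F [-0.6431 -0.4305 -0.9639] w 0.0855 q [ 0.2104  0.2716 -0.7895  1.4675  0.1865  1.4788 -1.7889]
turn [-0.001   0.0068  0.3115] rows>= 2.091225986833213
shift before turn [0.0062 0.0031 0.0033] | after turn [0.0068 0.001  0.0033] rows>= 0.15380790190880947
turn [ 0.47  0.   -0.  ] rows>= 3.154362416107383
shift before turn [0. 0. 0.] | after turn [0. 0. 0.] rows>= 0.0
turn [0.4652 0.0798 0.3041] rows>= 3.7685554708123687
shift before turn [0.0062 0.0031 0.0033] | after turn [0.0068 0.0024 0.0025] rows>= 0.15380790190880947
```

Request:
send_rows(increments=[[[105, 0, 0, 0, 0, 0, 0.104], [105, 0, 0, 0, 0, 0.007, 0.104], [105, 0, 0, 0, 0, 0, 0.104], [105, 0, 0, 0, 0.094, 0, 0], [105, 0, 0, 0, 0.094, 0, 0], [105, 0, 0, 0, 0.094, 0, 0], [105, 0, 0, 0, 0.094, 0, 0], [105, 0, 0, 0, 0.094, 0, 0], [105, 0, 0, 0, 0, 0, 0]]])

```text
t: 3.6
eef_pos: [0.4671, 0.1785, 0.3011]
tcp_rot: [-2.0, 1.922, -0.472]
force: [-0.1, 1.0, -0.8]
gripper_width: 0.0502
```

```bash
python3 - <<'E'
from plan import *
st(); c=plan([.497,.1815,.153],.0476,.47)
E
```

```text
t 3.6 tcp [0.4671 0.1785 0.3011] F [-0.1357  1.0079 -0.8308] w 0.0502 q [ 0.2623 -0.137  -0.7337  1.8959  0.1445  0.9316 -2.0791]
turn [ 0.0015 -0.0156 -0.004 ] rows>= 0.10854502508055597
shift before turn [-0.0037  0.0401  0.1457] | after turn [-0.0016  0.0403  0.1456] rows>= 3.022495491188416
```

Request:
send_rows(increments=[[[105, 0, 0.008, 0.029, 0, -0.008, 0], [105, 0, 0.008, 0.029, 0, -0.008, 0], [105, 0, 0.008, 0.029, 0, 0, -0.004], [105, -0.001, 0.008, 0.029, 0, 0, 0], [105, -0.001, 0.008, 0.029, 0, 0, 0], [105, 0, 0, 0, 0, 0, 0], [105, 0, 0, 0, 0, 0, 0]]])

```text
t: 4.3
eef_pos: [0.5018, 0.1835, 0.1561]
tcp_rot: [-1.997, 1.908, -0.45]
force: [-0.1, 0.7, 0.8]
gripper_width: 0.0502
```

```bash
python3 - <<'E'
from plan import *
st(); c=plan([.5323,.1826,.0842],.0476,.47)
shot("side","side1");shot("top","top1")
a=cv2.imread("pics/side1.png")[180:330,200:400]; b=cv2.imread("pics/top1.png")[130:280,170:370]
cv2.imwrite("pics/m1.png",cv2.resize(np.hstack([a,b]),None,fx=2,fy=2,interpolation=2))
E
```

```text
t 4.3 tcp [0.5018 0.1835 0.1561] F [-0.1079  0.7217  0.8282] w 0.0502 q [ 0.2106  0.1325 -0.7819  2.0833  0.5552  0.61   -2.4758]
turn [ 0.0002  0.0054 -0.0034] rows>= 0.04286672487375891
shift before turn [0.0028 0.0054 0.0779] | after turn [0.0023 0.0054 0.0779] rows>= 1.5626433089806224
```

View pics/m1.png

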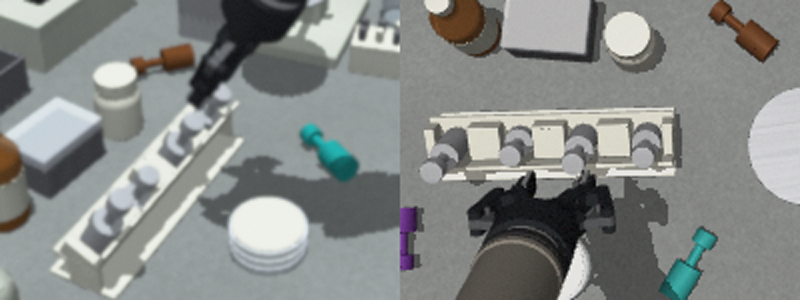

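Request:
send_rows(increments=[[[105, 0.0025, 0.0055, 0.018, 0, 0.005, -0.003], [105, 0, 0, 0.016, 0, 0, 0], [105, 0, 0, 0.016, 0, 0, 0], [105, 0, 0, 0.014, 0, 0, 0], [105, 0, 0, 0.01, 0, 0, 0], [105, 0, 0, 0.004, 0, 0, 0], [105, 0, 0, 0, 0, 0, 0]]])

```text
t: 5.1
eef_pos: [0.5325, 0.1826, 0.0852]
tcp_rot: [-1.999, 1.907, -0.46]
force: [-0.2, -0.5, 0.5]
gripper_width: 0.0504
```

```bash
python3 - <<'E'
from plan import *
st(); c=plan([.5323,.1826,.0842],.0476,.47)
shot("side","side2");shot("top","top2")
a=cv2.imread("pics/side2.png")[200:300,220:370]; b=cv2.imread("pics/top2.png")[150:250,190:340]
cv2.imwrite("pics/m2.png",cv2.resize(np.hstack([a,b]),None,fx=2.6,fy=2.6,interpolation=2))
print(proj("top",[[.5323,.1826,.0842],[.5198,.182,.1085]]))
E
```

```text
t 5.1 tcp [0.5325 0.1826 0.0852] F [-0.2487 -0.5325  0.5461] w 0.0504 q [ 0.0702  0.3083 -0.6467  2.1072  0.8888  0.5115 -2.7692]
turn [-0.0031 -0.0002 -0.0001] rows>= 0.02101569705652695
shift before turn [-0.      0.0006  0.0007] | after turn [-0.      0.0006  0.0007] rows>= 0.019619520820031433
[[257.8115 207.4323]
 [255.8179 212.0765]]
```

View pics/m2.png

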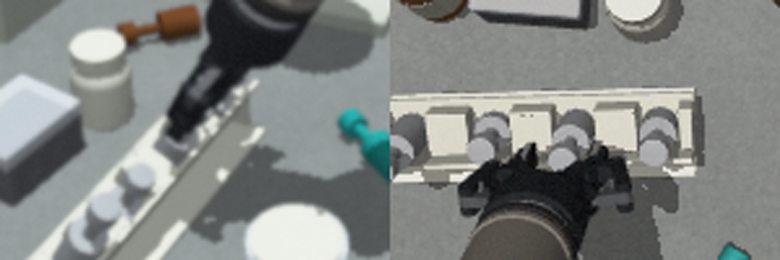

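The head of the 400 (right half, about (565,152)) sits between the two fingers at (530,155) and (600,155). Closing.

Request:
send_rows(increments=[[[255, 0, 0, 0, 0, 0, 0], [255, 0, 0, 0, 0, 0, 0], [255, 0, 0, 0, 0, 0, 0], [255, 0, 0, 0, 0, 0, 0], [255, 0, 0, 0, 0, 0, 0]]], squeeze=50)

```text
t: 5.7
eef_pos: [0.532, 0.1826, 0.085]
tcp_rot: [-2.0, 1.906, -0.46]
force: [-3.1, -0.7, 6.6]
gripper_width: 0.0242
```

```bash
python3 - <<'E'
from plan import *
st()
E
```

```text
t 5.7 tcp [0.532  0.1826 0.085 ] F [-3.0723 -0.7286  6.6444] w 0.0242 q [ 0.0703  0.3079 -0.6476  2.1083  0.8895  0.5117 -2.77  ]
```

Request:
send_rows(increments=[[[255, 0, 0, -0.005, 0, 0, 0], [255, 0, 0, -0.01, 0, 0, 0], [255, 0, 0, -0.015, 0, 0, 0], [255, 0, 0, -0.02, 0, 0, 0], [255, 0, 0, -0.025, 0, 0, 0], [255, 0, 0, -0.025, 0, 0, 0], [255, 0, 0, -0.025, 0, 0, 0], [255, 0, 0, -0.025, 0, 0, 0], [255, 0, 0, 0, 0, 0, 0]]])

```text
t: 6.6
eef_pos: [0.463, 0.18, 0.2195]
tcp_rot: [-2.0, 1.905, -0.462]
force: [0.2, -0.7, -3.5]
gripper_width: 0.0244
```

```bash
python3 - <<'E'
from plan import *
st()
shot("side","side3");shot("top","top3")
a=cv2.imread("pics/side3.png")[130:330,200:400]; b=cv2.imread("pics/top3.png")[130:330,190:390]
cv2.imwrite("pics/m3.png",cv2.resize(np.hstack([a,b]),None,fx=2,fy=2,interpolation=2))
c=plan([.50,-.07,.32],0,0)
E
```

```text
t 6.6 tcp [0.463  0.18   0.2195] F [ 0.2034 -0.6845 -3.4871] w 0.0244 q [ 0.3108 -0.0758 -0.8264  2.062   0.2392  0.7195 -2.1958]
turn [-0.4694  0.0093  0.0469] rows>= 3.1663470185624454
shift before turn [ 0.2501 -0.0695 -0.0802] | after turn [ 0.2485 -0.0375 -0.1035] rows>= 5.434829796575153
```

View pics/m3.png

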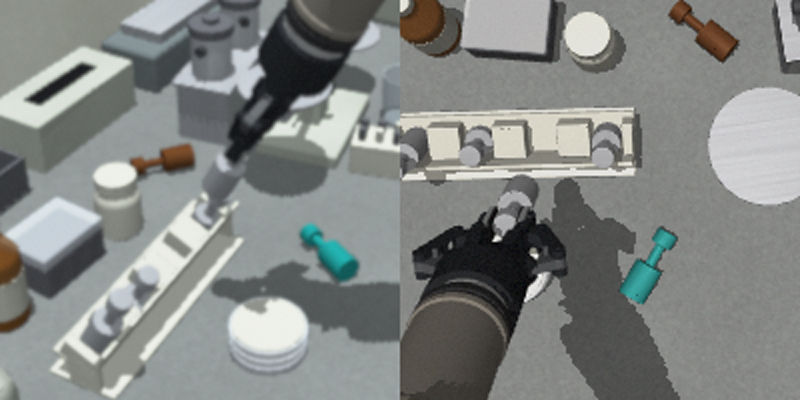

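Request:
send_rows(increments=[[[255, 0, 0, -0.02, -0.1175, 0.002, 0.012], [255, 0, 0, -0.02, -0.1175, 0.002, 0.012], [255, 0, 0, -0.02, -0.1175, 0.002, 0.012], [255, 0, 0, -0.02, -0.1175, 0.002, 0.012], [255, 0, 0, 0, 0, 0, 0]]])

```text
t: 7.2
eef_pos: [0.4455, 0.177, 0.2924]
tcp_rot: [-2.213, 2.223, 0.006]
force: [1.1, -0.5, -4.6]
gripper_width: 0.0246
```

```bash
python3 - <<'E'
from plan import *
st()
c=plan([.569,-.07,.26],0,0)
E
```

```text
t 7.2 tcp [0.4455 0.177  0.2924] F [ 1.1459 -0.4602 -4.6004] w 0.0246 q [ 0.2585  0.2082 -0.798   1.5582  0.1447  1.4346 -2.1233]
turn [-0.0005  0.0064 -0.0046] rows>= 0.052978400687817395
shift before turn [ 0.2467 -0.1246  0.0309] | after turn [ 0.247  -0.1235  0.0324] rows>= 5.561831580886456
```

Request:
send_rows(increments=[[[255, 0.031, -0.0155, 0.001, 0, 0.006, -0.004], [255, 0.031, -0.0155, 0.001, 0, 0, 0], [255, 0.031, -0.0155, 0.003, 0, 0, 0], [255, 0.031, -0.0155, 0.005, 0, 0, 0], [255, 0.031, -0.0155, 0.005, 0, 0, 0], [255, 0.031, -0.0155, 0.005, 0, 0, 0], [255, 0.031, -0.0155, 0.005, 0, 0, 0], [255, 0.03, -0.0155, 0.007, 0, 0, 0], [255, 0, 0, 0, 0, 0, 0], [255, 0, 0, 0, 0, 0, 0]]])

```text
t: 8.2
eef_pos: [0.564, -0.0694, 0.259]
tcp_rot: [2.221, -2.216, 0.0]
force: [0.7, 1.0, -4.3]
gripper_width: 0.0246
```

```bash
python3 - <<'E'
from plan import *
st()
c=plan([.569,-.07,.222],0,0)
shot("side","side4");shot("top","top4")
a=cv2.imread("pics/side4.png")[80:280,260:460]; b=cv2.imread("pics/top4.png")[80:280,300:500]
cv2.imwrite("pics/m4.png",cv2.resize(np.hstack([a,b]),None,fx=2,fy=2,interpolation=2))
E
```

```text
t 8.2 tcp [ 0.564  -0.0694  0.259 ] F [ 0.6965  0.9566 -4.3368] w 0.0246 q [ 0.5358  0.4066 -0.6429  1.3872  0.2446  1.4296 -1.6709]
turn [ 0.0026 -0.003   0.0025] rows>= 0.031344925680349044
shift before turn [ 0.0005 -0.0051  0.037 ] | after turn [ 0.0006 -0.005   0.037 ] rows>= 0.7477183029446639
```

View pics/m4.png

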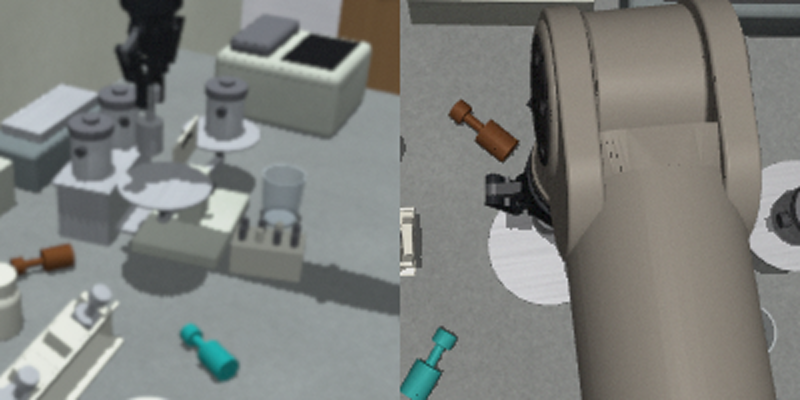

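Request:
send_rows(increments=[[[255, 0, -0.005, 0.01, 0, 0, 0], [255, 0, 0, 0.012, 0, 0, 0], [255, 0, 0, 0.01, 0, 0, 0], [255, 0, 0, 0.005, 0, 0, 0], [255, 0, 0, 0.003, 0, 0, 0], [255, 0, 0, 0.003, 0, 0, 0], [255, 0, 0, 0.002, 0, 0, 0], [255, 0, 0, 0.002, 0, 0, 0], [255, 0, 0, 0, 0, 0, 0], [255, 0, 0, 0, 0, 0, 0]]])

```text
t: 9.3
eef_pos: [0.5706, -0.0686, 0.2154]
tcp_rot: [2.225, -2.216, 0.005]
force: [-0.3, 0.3, -4.4]
gripper_width: 0.0246
```

```bash
python3 - <<'E'
from plan import *
st()
_,d=shot("side","side5")
Q=cloud("side",d).reshape(-1,3)
X=Q[(np.hypot(Q[:,0]-.541,Q[:,1]+.07)<.055)&(Q[:,2]>.11)&(Q[:,2]<.157)]
print(len(X),np.median(X[:,2]),np.percentile(X[:,2],[10,50,90]))
a=cv2.imread("pics/side5.png")[100:230,280:430]
cv2.imwrite("pics/m5.png",cv2.resize(a,None,fx=4,fy=4,interpolation=2))
E
```

```text
t 9.3 tcp [ 0.5706 -0.0686  0.2154] F [-0.2836  0.3222 -4.3954] w 0.0246 q [ 0.5296  0.4399 -0.6357  1.4514  0.2662  1.3351 -1.6893]
607 0.15276019813556352 [0.1514 0.1528 0.1544]
```

View pics/m5.png

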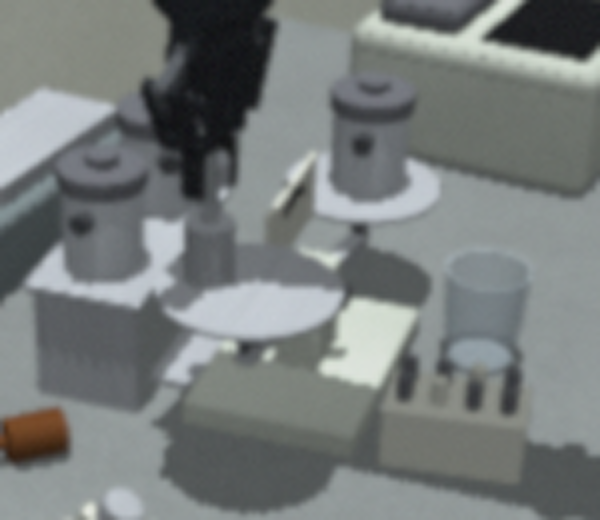

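Request:
send_rows(increments=[[[255, 0, 0, 0.002, 0, 0, 0], [255, 0, 0, 0.002, 0, 0, 0], [255, 0, 0, 0.001, 0, 0, 0], [255, 0, 0, 0, 0, 0, 0], [255, 0, 0, 0, 0, 0, 0], [255, 0, 0, 0, 0, 0, 0]]])

```text
t: 9.95
eef_pos: [0.5706, -0.0686, 0.2102]
tcp_rot: [2.225, -2.216, 0.005]
force: [0.3, -0.3, -2.0]
gripper_width: 0.0245
```

```bash
python3 - <<'E'
from plan import *
st()
_,d=shot("side","side6")
Q=cloud("side",d).reshape(-1,3)
X=Q[(np.hypot(Q[:,0]-.541,Q[:,1]+.07)<.055)&(Q[:,2]>.11)&(Q[:,2]<.157)]
print(len(X),np.median(X[:,2]))
E
```

```text
t 9.95 tcp [ 0.5706 -0.0686  0.2102] F [ 0.2993 -0.3273 -2.0162] w 0.0245 q [ 0.5294  0.4432 -0.6347  1.4599  0.2684  1.3242 -1.6912]
629 0.1480322114817938
```

Request:
send_rows(increments=[[[255, 0, 0, 0.002, 0, 0, 0], [255, 0, 0, 0.002, 0, 0, 0], [255, 0, 0, 0.002, 0, 0, 0], [255, 0, 0, 0.002, 0, 0, 0], [255, 0, 0, 0, 0, 0, 0], [255, 0, 0, 0, 0, 0, 0], [255, 0, 0, 0, 0, 0, 0], [255, 0, 0, 0, 0, 0, 0]]])

```text
t: 10.8
eef_pos: [0.5705, -0.0686, 0.2021]
tcp_rot: [2.225, -2.216, 0.004]
force: [1.1, -1.0, -1.0]
gripper_width: 0.0242
```

```bash
python3 - <<'E'
from plan import *
st()
_,d=shot("side","side7")
Q=cloud("side",d).reshape(-1,3)
X=Q[(np.hypot(Q[:,0]-.541,Q[:,1]+.07)<.055)&(Q[:,2]>.11)&(Q[:,2]<.157)]
print(len(X),np.median(X[:,2]))
E
```

```text
t 10.8 tcp [ 0.5705 -0.0686  0.2021] F [ 1.1092 -0.9789 -1.0392] w 0.0242 q [ 0.529   0.4484 -0.6331  1.4731  0.272   1.3071 -1.6944]
661 0.14000467733566813
```

Request:
send_rows(increments=[[[160, 0, 0, 0, 0, 0, 0], [140, 0, 0, 0, 0, 0, 0], [120, 0, 0, 0, 0, 0, 0], [105, 0, 0, 0, 0, 0, 0], [105, 0, 0, 0, 0, 0, 0], [105, 0, 0, 0, 0, 0, 0]]])

```text
t: 11.45
eef_pos: [0.5704, -0.0686, 0.2021]
tcp_rot: [2.225, -2.216, 0.004]
force: [-0.5, -0.8, 0.3]
gripper_width: 0.0506
```

```bash
python3 - <<'E'
from plan import *
st()
_,d=shot("side","side8")
Q=cloud("side",d).reshape(-1,3)
X=Q[(np.hypot(Q[:,0]-.541,Q[:,1]+.07)<.055)&(Q[:,2]>.11)&(Q[:,2]<.157)]
print(len(X),np.median(X[:,2]))
a=cv2.imread("pics/side8.png")[100:230,280:430]
cv2.imwrite("pics/m8.png",cv2.resize(a,None,fx=4,fy=4,interpolation=2))
E
```

```text
t 11.45 tcp [ 0.5704 -0.0686  0.2021] F [-0.4522 -0.8266  0.2886] w 0.0506 q [ 0.529   0.4484 -0.6331  1.4732  0.272   1.3072 -1.6944]
668 0.1399006548263257
```

View pics/m8.png

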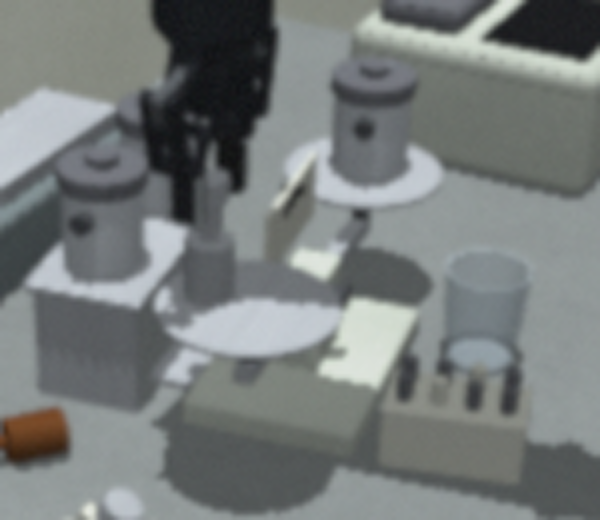

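The pan settled at 139.9 mm, so about 304 g is still missing: the bucket weighs about 700 g and the 300 is next. I'll rise clear and flip the wrist half a turn, because joint 7 was near its limit.

Request:
send_rows(increments=[[[105, 0, 0, -0.01, 0, 0, 0], [105, 0, 0, -0.025, 0, 0, 0], [105, 0, 0, -0.03, 0, 0, 0], [105, 0, 0, -0.035, 0, 0, 0], [105, 0, 0, 0, 0, 0, -0.145], [105, 0, 0, 0, 0, 0, -0.145], [105, 0, 0, 0, 0, 0, -0.145], [105, 0, 0, 0, 0, 0, -0.145], [105, 0, 0, 0, 0, 0, -0.145], [105, 0, 0, 0, 0, 0, -0.145], [105, 0, 0, 0, 0, 0, -0.145], [105, 0, 0, 0, 0, 0, -0.145], [105, 0, 0, 0, 0, 0, -0.145], [105, 0, 0, 0, 0, 0, -0.145], [105, 0, 0, 0, 0, 0, -0.145], [105, 0, 0, 0, 0, 0, -0.145], [105, 0, 0, 0, 0, 0, -0.145], [105, 0, 0, 0, 0, 0, -0.145], [105, 0, 0, 0, 0, 0, -0.145], [105, 0, 0, 0, 0, 0, -0.145]]])

```text
t: 13.5
eef_pos: [0.5705, -0.0685, 0.303]
tcp_rot: [2.915, 1.162, 0.001]
force: [0.0, 0.7, 0.1]
gripper_width: 0.0504
```

```bash
cat >> plan.py <<'E'
_r=rot
def rot(yaw,lean): return _r(yaw,lean)@np.diag([-1,-1,1])
E
python3 - <<'E'
from plan import *
st()
c=plan([.455,.105,.31],.0476,0)
E
```

```text
t 13.5 tcp [ 0.5705 -0.0685  0.303 ] F [0.023  0.6881 0.0994] w 0.0504 q [ 0.7653  0.5509 -1.1341  1.2734  0.4981  1.6079  0.4747]
turn [ 0.0029  0.0023 -0.86  ] rows>= 5.771703821880007
shift before turn [ 0.0355 -0.2054 -0.0078] | after turn [ 0.1788 -0.1071 -0.007 ] rows>= 4.171377464592622
```

Request:
send_rows(increments=[[[105, 0, 0, 0, 0, 0, 0.145], [105, 0, 0, 0, 0, 0, 0.145], [105, 0, 0, 0, 0, 0, 0.145], [105, 0, 0, 0, 0, 0, 0.145], [105, 0, 0, 0, 0, 0, 0.145], [105, 0, 0, 0, 0, 0, 0.145], [105, 0, 0, 0, 0, 0, 0.145], [105, 0, 0, 0, 0, 0, 0.145], [105, 0, 0, 0, 0, 0, 0.145], [105, 0, 0, 0, 0, 0, 0.145], [105, 0, 0, 0, 0, 0, 0.145], [105, 0, 0, 0, 0, 0, 0.145], [105, 0, 0, 0, 0, 0, 0.145], [105, 0, 0, 0, 0, 0, 0.145], [105, 0, 0, 0, 0, 0, 0.14]]])

```text
t: 15.0
eef_pos: [0.5705, -0.0682, 0.3031]
tcp_rot: [2.379, -2.05, 0.005]
force: [-0.5, -0.3, 1.4]
gripper_width: 0.0504
```

```bash
cat >> plan.py <<'E'
def rot(yaw,lean,spin=-.15): return _r(yaw,lean)@R.from_rotvec([0,0,spin]).as_matrix()
E
python3 - <<'E'
from plan import *
st()
c=plan([.46,.105,.30],.0476,0); c=plan([.46,.105,.30],.0476,.47,c)
E
```

```text
t 15.0 tcp [ 0.5705 -0.0682  0.3031] F [-0.5408 -0.2697  1.4114] w 0.0504 q [ 0.5322  0.4077 -0.667   1.2825  0.2512  1.5315 -1.526 ]
turn [-0.0015 -0.0033 -0.0494] rows>= 0.3325623502391627
shift before turn [-0.1876  0.0837  0.0023] | after turn [-0.1915  0.0743  0.0031] rows>= 4.109569145351288
turn [ 0.4647  0.0702 -0.    ] rows>= 3.154362416107383
shift before turn [0. 0. 0.] | after turn [0. 0. 0.] rows>= 0.0
```

Request:
send_rows(increments=[[[105, -0.031, 0.014, 0, 0, 0, 0], [105, -0.031, 0.014, 0, 0, 0, 0], [105, -0.031, 0.014, 0, 0, 0, 0], [105, -0.031, 0.014, 0, 0, 0, 0], [105, -0.031, 0.014, 0, 0, 0, 0], [105, -0.032, 0.014, 0, 0, 0, 0], [105, 0, 0, 0, 0, -0.003, -0.049], [105, 0, 0, 0, 0.093, 0.014, 0], [105, 0, 0, 0, 0.093, 0.014, 0], [105, 0, 0, 0, 0.093, 0.014, 0], [105, 0, 0, 0, 0.093, 0.014, 0], [105, 0, 0, 0, 0.093, 0.014, 0], [105, 0, 0, 0, 0, 0, 0]]])

```text
t: 16.3
eef_pos: [0.455, 0.1033, 0.2998]
tcp_rot: [-2.161, 1.761, -0.496]
force: [-0.7, -0.4, -0.4]
gripper_width: 0.0504
```

```bash
python3 - <<'E'
from plan import *
st()
c=plan([.5033,.105,.148],.0476,.47)
_,d=shot("top","top9");_,e=shot("side","side9")
from fit import *
p=[.5578,.2218,.0476]
for n,dd in(("top",d),("side",e)):
  C=cloud(n,dd).reshape(-1,3)
  r=sdf(C,foot(p,300),axis(p[2]),.074); print(n,np.sum(abs(r)<.003),np.sum((abs(r)<.003)&(C[:,2]>.08)))
a=cv2.imread("pics/side9.png")[180:330,220:370]; b=cv2.imread("pics/top9.png")[150:300,220:420]
cv2.imwrite("pics/m9.png",cv2.resize(np.hstack([a,b]),None,fx=2.2,fy=2.2,interpolation=2))
E
```

```text
t 16.3 tcp [0.455  0.1033 0.2998] F [-0.7101 -0.3586 -0.4225] w 0.0504 q [ 0.5136 -0.2684 -0.6852  1.978  -0.1291  0.9098 -1.5057]
turn [ 0.0021 -0.0007  0.0062] rows>= 0.04427744851949177
shift before turn [-0.0035  0.0251  0.1573] | after turn [-0.0033  0.0255  0.1572] rows>= 3.1865798868014883
top 296 118
side 242 105
```

View pics/m9.png

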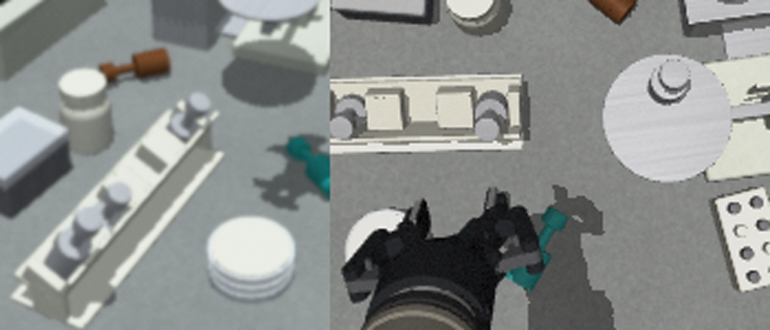

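The 400 stands upright on the pan (right half, about (670,80)), and the 300 is in its place at (490,115).

Request:
send_rows(increments=[[[105, 0, 0.005, 0.029, 0, 0, 0.006], [105, 0, 0.005, 0.032, 0, 0, 0], [105, -0.001, 0.005, 0.032, 0, 0, 0], [105, -0.001, 0.005, 0.032, 0, 0, 0], [105, -0.001, 0.005, 0.032, 0, 0, 0], [105, 0, 0, 0, 0, 0, 0], [105, 0, 0, 0, 0, 0, 0]]])

```text
t: 17.1
eef_pos: [0.5086, 0.1066, 0.1505]
tcp_rot: [-2.15, 1.764, -0.488]
force: [0.3, 0.0, 0.5]
gripper_width: 0.0505
```

```bash
python3 - <<'E'
from plan import *
st()
c=plan([.5416,.1069,.073],.0476,.47)
E
```

```text
t 17.1 tcp [0.5086 0.1066 0.1505] F [0.299  0.0297 0.5098] w 0.0505 q [ 0.5519  0.1012 -0.9106  2.1361  0.4169  0.5234 -2.0309]
turn [-0.0003  0.006  -0.0027] rows>= 0.04435350566371831
shift before turn [0.001  0.0059 0.084 ] | after turn [0.0004 0.0058 0.084 ] rows>= 1.6837989575597783
```

Request:
send_rows(increments=[[[105, 0.001, 0.006, 0.018, 0, 0.006, -0.003], [105, 0, 0, 0.018, 0, 0, 0], [105, 0, 0, 0.018, 0, 0, 0], [105, 0, 0, 0.015, 0, 0, 0], [105, 0, 0, 0.01, 0, 0, 0], [105, 0, 0, 0.004, 0, 0, 0], [105, 0, 0, 0, 0, 0, 0]]])

```text
t: 17.8
eef_pos: [0.5417, 0.1052, 0.0754]
tcp_rot: [-2.152, 1.764, -0.503]
force: [-0.1, 0.7, -0.3]
gripper_width: 0.0501
```

```bash
python3 - <<'E'
from plan import *
st(); c=plan([.5416,.1069,.073],.0476,.47)
shot("side","side10");shot("top","top10")
a=cv2.imread("pics/side10.png")[180:280,240:390]; b=cv2.imread("pics/top10.png")[150:250,220:370]
cv2.imwrite("pics/m10.png",cv2.resize(np.hstack([a,b]),None,fx=2.6,fy=2.6,interpolation=2))
E
```

```text
t 17.8 tcp [0.5417 0.1052 0.0754] F [-0.0826  0.7263 -0.3273] w 0.0501 q [ 0.302   0.3031 -0.693   2.1592  0.8872  0.4174 -2.4621]
turn [-0.0041 -0.0042  0.0009] rows>= 0.04024428460465846
shift before turn [-0.0018  0.0009  0.0022] | after turn [-0.0018  0.0008  0.0022] rows>= 0.05912977985603807
```

View pics/m10.png

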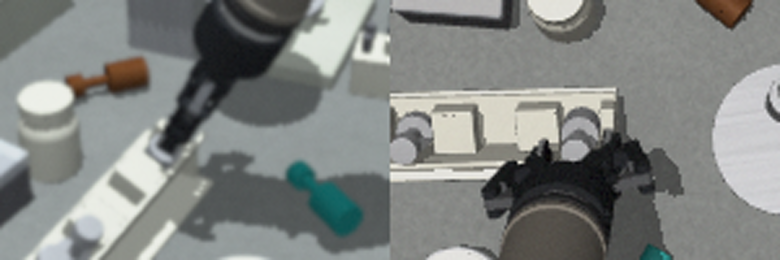

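The head of the 300 (575,150) lies between the fingers. Small correction, then close.

Request:
send_rows(increments=[[[105, -0.002, 0.001, 0.002, -0.004, -0.004, 0], [255, 0, 0, 0, 0, 0, 0], [255, 0, 0, 0, 0, 0, 0], [255, 0, 0, 0, 0, 0, 0], [255, 0, 0, 0, 0, 0, 0], [255, 0, 0, 0, 0, 0, 0]]], squeeze=50)

```text
t: 18.5
eef_pos: [0.5398, 0.1067, 0.0717]
tcp_rot: [-2.157, 1.765, -0.494]
force: [-3.9, -0.7, 5.1]
gripper_width: 0.024
```

Request:
send_rows(increments=[[[255, 0, 0, -0.005, 0, 0, 0], [255, 0, 0, -0.01, 0, 0, 0], [255, 0, 0, -0.015, 0, 0, 0], [255, 0, 0, -0.02, 0, 0, 0], [255, 0, 0, -0.025, 0, 0, 0], [255, 0, 0, -0.025, 0, 0, 0], [255, 0, 0, -0.025, 0, 0, 0], [255, 0, 0, -0.02, 0, 0, 0], [255, 0, 0, 0, 0, 0, 0]]])

```text
t: 19.4
eef_pos: [0.4744, 0.1037, 0.2022]
tcp_rot: [-2.156, 1.765, -0.498]
force: [0.7, -0.3, -3.9]
gripper_width: 0.0245
```

```bash
python3 - <<'E'
from plan import *
st()
shot("side","side11")
a=cv2.imread("pics/side11.png")[130:290,220:380]
cv2.imwrite("pics/m11.png",cv2.resize(a,None,fx=3,fy=3,interpolation=2))
c=plan([.46,.10,.30],0,0)
E
```

```text
t 19.4 tcp [0.4744 0.1037 0.2022] F [ 0.7117 -0.2628 -3.901 ] w 0.0245 q [ 0.6992 -0.127  -0.9507  2.1244  0.0002  0.6319 -1.6439]
turn [-0.4637 -0.0616  0.0478] rows>= 3.1558747933308684
shift before turn [ 0.0076 -0.0313 -0.0949] | after turn [ 0.0011  0.0143 -0.0991] rows>= 2.003654928936318
```

View pics/m11.png

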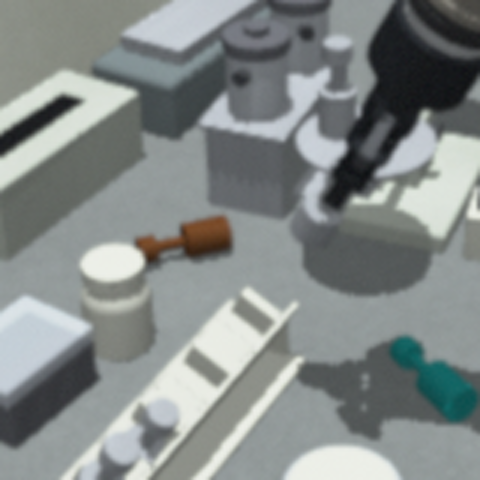

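Request:
send_rows(increments=[[[255, 0, 0, -0.02, -0.116, -0.0155, 0.012], [255, 0, 0, -0.02, -0.116, -0.0155, 0.012], [255, 0, 0, -0.02, -0.116, -0.0155, 0.012], [255, 0, 0, -0.01, -0.116, -0.0155, 0.012], [255, 0, 0, 0, 0, 0, 0]]])

```text
t: 19.95
eef_pos: [0.4568, 0.1015, 0.264]
tcp_rot: [-2.377, 2.049, 0.016]
force: [-0.0, -1.0, -3.5]
gripper_width: 0.0245
```

```bash
python3 - <<'E'
from plan import *
st()
c=plan([.515,-.071,.225],0,0)
E
```

```text
t 19.95 tcp [0.4568 0.1015 0.264 ] F [-0.0337 -1.0398 -3.4834] w 0.0245 q [ 0.5912  0.2473 -1.0105  1.6326  0.202   1.3808 -1.8668]
turn [ 0.0039  0.0099 -0.0018] rows>= 0.0723247060507834
shift before turn [ 0.1796 -0.0322  0.0371] | after turn [ 0.1793 -0.0317  0.039 ] rows>= 3.7239571128442077
```

Request:
send_rows(increments=[[[255, 0.025, -0.005, 0, 0.004, 0.01, 0], [255, 0.031, -0.0055, 0, 0, 0, 0], [255, 0.031, -0.0055, 0.004, 0, 0, 0], [255, 0.031, -0.0055, 0.008, 0, 0, 0], [255, 0.031, -0.0055, 0.01, 0, 0, 0], [255, 0.03, -0.005, 0.015, 0, 0, 0], [255, 0, 0, 0, 0, 0, 0], [255, 0, 0, 0, 0, 0, 0]]])

```text
t: 20.75
eef_pos: [0.5098, -0.0702, 0.2289]
tcp_rot: [2.379, -2.046, 0.01]
force: [0.9, 1.6, -3.5]
gripper_width: 0.024
```

```bash
python3 - <<'E'
from plan import *
st()
c=plan([.515,-.071,.188],0,0)
_,d=shot("side","side12")
Q=cloud("side",d).reshape(-1,3)
X=Q[(np.hypot(Q[:,0]-.541,Q[:,1]+.07)<.055)&(Q[:,2]>.11)&(Q[:,2]<.157)]
print(len(X),np.median(X[:,2]))
a=cv2.imread("pics/side12.png")[90:230,280:430]
cv2.imwrite("pics/m12.png",cv2.resize(a,None,fx=4,fy=4,interpolation=2))
E
```

```text
t 20.75 tcp [ 0.5098 -0.0702  0.2289] F [ 0.9033  1.5999 -3.4568] w 0.024 q [ 0.7874  0.3617 -0.9073  1.5886  0.2983  1.333  -1.58  ]
turn [-0.0011 -0.0072 -0.0001] rows>= 0.04900757645245083
shift before turn [ 0.0013 -0.0049  0.041 ] | after turn [ 0.0016 -0.005   0.0409] rows>= 0.82535542757901
655 0.13975042130055293
```

View pics/m12.png

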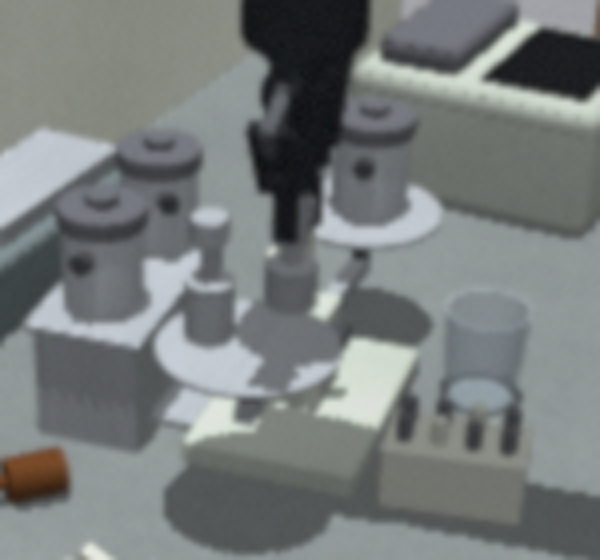

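Request:
send_rows(increments=[[[255, 0.001, -0.004, 0.012, 0, -0.007, 0], [255, 0, 0, 0.012, 0, 0, 0], [255, 0, 0, 0.007, 0, 0, 0], [255, 0, 0, 0.004, 0, 0, 0], [255, 0, 0, 0.003, 0, 0, 0], [255, 0, 0, 0.002, 0, 0, 0], [255, 0, 0, 0.002, 0, 0, 0], [255, 0, 0, 0.002, 0, 0, 0], [255, 0, 0, 0.002, 0, 0, 0], [255, 0, 0, 0.002, 0, 0, 0], [255, 0, 0, 0, 0, 0, 0], [255, 0, 0, 0, 0, 0, 0], [255, 0, 0, 0, 0, 0, 0]]])

```text
t: 22.1
eef_pos: [0.516, -0.07, 0.183]
tcp_rot: [-2.381, 2.046, -0.004]
force: [0.4, 0.6, -2.1]
gripper_width: 0.0243
```

```bash
cat > look.py <<'E'
from plan import *
def panz(tag):
    st(); _,d=shot("side",tag)
    Q=cloud("side",d).reshape(-1,3)
    X=Q[(np.hypot(Q[:,0]-.541,Q[:,1]+.07)<.055)&(Q[:,2]>.10)&(Q[:,2]<.157)]
    h,e=np.histogram(X[:,2],np.arange(.1,.158,.002)); k=h.argmax(); m=abs(X[:,2]-e[k]-.001)<.004
    print(len(X),"panz",np.median(X[m,2]))
E
python3 -c "
from look import *
panz('side13'); plan([.515,-.071,.188],0,0)"
```

```text
t 22.1 tcp [ 0.516 -0.07   0.183] F [ 0.3505  0.5883 -2.0916] w 0.0243 q [ 0.7682  0.4123 -0.889   1.6483  0.3354  1.2387 -1.6093]
598 panz 0.13447475961239874
turn [-0.0035 -0.0003  0.0011] rows>= 0.02469045725440051
shift before turn [ 0.0008  0.0011 -0.005 ] | after turn [ 0.0008  0.0011 -0.005 ] rows>= 0.10438821345846357
```

Request:
send_rows(increments=[[[255, 0, 0, 0.002, 0, 0, 0], [255, 0, 0, 0.002, 0, 0, 0], [255, 0, 0, 0.002, 0, 0, 0], [255, 0, 0, 0.002, 0, 0, 0], [255, 0, 0, 0.001, 0, 0, 0], [255, 0, 0, 0, 0, 0, 0], [255, 0, 0, 0, 0, 0, 0], [255, 0, 0, 0, 0, 0, 0], [255, 0, 0, 0, 0, 0, 0]]])

```text
t: 23.05
eef_pos: [0.5159, -0.07, 0.174]
tcp_rot: [-2.381, 2.046, -0.004]
force: [1.6, 0.1, -0.3]
gripper_width: 0.0245
```

```bash
python3 -c "
from look import *
panz('side14')
a=cv2.imread('pics/side14.png')[90:230,280:430]
cv2.imwrite('pics/m14.png',cv2.resize(a,None,fx=4,fy=4,interpolation=2))"
```

```text
t 23.05 tcp [ 0.5159 -0.07    0.174 ] F [ 1.6109  0.1454 -0.2531] w 0.0245 q [ 0.7647  0.4205 -0.8848  1.6618  0.3431  1.22   -1.6158]
718 panz 0.125487061347073
```

View pics/m14.png

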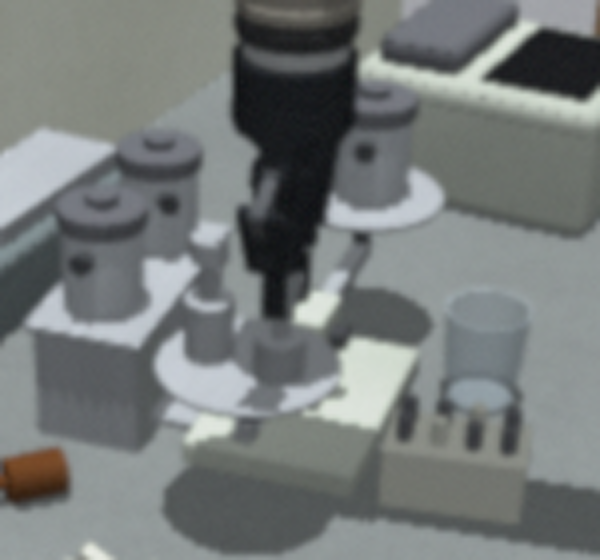

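The 300 is seated on the pan beside the 400, which is still upright, and the wrist has lost the load. Releasing now.

Request:
send_rows(increments=[[[160, 0, 0, 0, 0, 0, 0], [140, 0, 0, 0, 0, 0, 0], [120, 0, 0, 0, 0, 0, 0], [105, 0, 0, 0, 0, 0, 0], [105, 0, 0, 0, 0, 0, 0], [105, 0, 0, 0, 0, 0, 0], [105, 0, 0, -0.01, 0, 0, 0], [105, 0, 0, -0.02, 0, 0, 0], [105, 0, 0, -0.03, 0, 0, 0], [105, 0, 0, -0.04, 0, 0, 0], [105, 0, 0, -0.04, 0, 0, 0], [105, -0.03, 0.03, 0, 0, 0, 0], [105, -0.03, 0.03, 0, 0, 0, 0], [105, -0.03, 0.03, 0, 0, 0, 0], [105, -0.03, 0.03, 0, 0, 0, 0], [105, 0, 0, 0, 0, 0, 0], [105, 0, 0, 0, 0, 0, 0], [105, 0, 0, 0, 0, 0, 0], [105, 0, 0, 0, 0, 0, 0], [105, 0, 0, 0, 0, 0, 0]]])

```text
t: 25.1
eef_pos: [0.3792, 0.03, 0.3133]
tcp_rot: [-2.38, 2.046, -0.0]
force: [-0.5, -0.4, -0.2]
gripper_width: 0.05
```

```bash
python3 -c "
from look import *
panz('side15'); 
from fit import *
_,d=shot('top','top15')
e=np.load('pics/side15.npz')['d']
for n,dd in (('top',d),('side',e)):
    C=cloud(n,dd).reshape(-1,3)
    for w,x,y in ((400,.5705,-.0686),(300,.516,-.07)):
        D=C[(np.hypot(C[:,0]-x,C[:,1]-y)<.026)&(C[:,2]>.13)&(C[:,2]<.23)]
        f=lambda p:sdf(D,np.array([p[0],p[1],p[4]]),np.array([p[2],p[3],np.sqrt(1-p[2]**2-p[3]**2)]),H[w])
        r=least_squares(f,[x,y,0,0,.125],loss='soft_l1',f_scale=.002); print(n,w,r.x,len(D),abs(r.fun).mean())
a=cv2.imread('pics/side15.png')[100:240,280:430]; b=cv2.imread('pics/top15.png')[100:240,320:540]
cv2.imwrite('pics/m15.png',cv2.resize(np.hstack([a,b]),None,fx=2.1,fy=2.1,interpolation=2))"
```

```text
t 25.1 tcp [0.3792 0.03   0.3133] F [-0.4949 -0.4372 -0.2123] w 0.05 q [ 0.9584 -0.0922 -0.9781  1.7253 -0.0793  1.4657 -1.4298]
714 panz 0.12488558042305459
top 400 [ 0.5713 -0.0689  0.0026  0.0022  0.1256] 270 0.0008086330975957754
top 300 [ 0.5197 -0.0698 -0.0161 -0.0066  0.1256] 236 0.0009085843837891137
side 400 [ 0.5712 -0.0693 -0.003   0.007   0.1249] 338 0.0010969702389314376
side 300 [ 0.5187 -0.0711  0.0037  0.0121  0.1248] 279 0.0011426969426416313
```

View pics/m15.png

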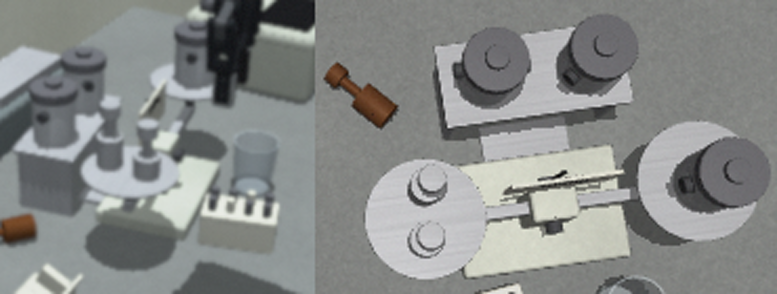

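View pics/side15.png

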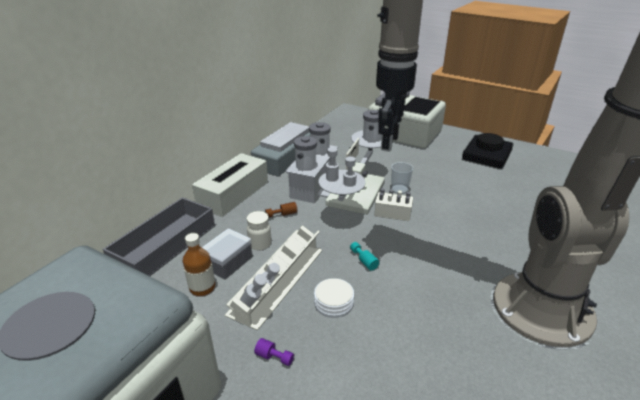

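Both weights stand upright on the pan, which reads 124.9 mm (level is 125 mm). I'll let it settle for a second, check again and hand in.

Request:
send_rows(increments=[[[105, 0, 0, 0, 0, 0, 0], [105, 0, 0, 0, 0, 0, 0], [105, 0, 0, 0, 0, 0, 0], [105, 0, 0, 0, 0, 0, 0], [105, 0, 0, 0, 0, 0, 0], [105, 0, 0, 0, 0, 0, 0], [105, 0, 0, 0, 0, 0, 0], [105, 0, 0, 0, 0, 0, 0], [105, 0, 0, 0, 0, 0, 0], [105, 0, 0, 0, 0, 0, 0]]])

```text
t: 26.2
eef_pos: [0.3787, 0.0305, 0.3135]
tcp_rot: [-2.381, 2.046, -0.004]
force: [-0.1, -0.0, 0.7]
gripper_width: 0.0502
```

```bash
python3 -c "
from look import *
panz('side16')
from fit import *
_,d=shot('top','top16'); C=cloud('top',d).reshape(-1,3)
X=C[(np.hypot(C[:,0]-.541,C[:,1]+.07)<.06)&(abs(C[:,2]-.125)<.01)]; print('top panw',np.median(X[:,2]))
X=C[(np.hypot(C[:,0]-.575,C[:,1]+.34)<.06)&(abs(C[:,2]-.125)<.02)]; print('top panb',np.median(X[:,2]),len(X))
p=[.5578,.2218,.0476]
C0=cloud('top',np.load('pics/top0.npz')['d']).reshape(-1,3)
for w in (200,500): print(w,[np.sum(abs(sdf(c,foot(p,w),axis(p[2]),H[w]))<.003) for c in (C0,C)])
"
```

```text
t 26.2 tcp [0.3787 0.0305 0.3135] F [-0.1242 -0.0217  0.6877] w 0.0502 q [ 0.9585 -0.0953 -0.9788  1.7264 -0.0796  1.4657 -1.4298]
724 panz 0.12499698855823821
top panw 0.12559068323881833
top panb 0.12521331375038314 1323
200 [np.int64(266), np.int64(269)]
500 [np.int64(425), np.int64(423)]
```

```bash
python3 -c "
from bench import manip
print(manip.finish_job())"
```

```text
the job is handed in; nothing more can be done
None
```

The beam is level with the 400 g and 300 g weights on the weight pan, and I handed the job in at about 26 s of the 64 s allowed. No verdict is reported on handing in.

- **Choosing the weights:** I set the 400 down first. The pan then settled about 304 g light, so the bucket weighs about 700 g. I added the 300.
- **Last checks:** The pans measured 125.0 to 125.6 mm (weight pan) and 125.2 mm (bucket pan), where level is 125 mm. Both weights fit as upright within about 0.02 rad, roughly 23 mm and 30 mm from the pan's centre. The 200 and 500 are unmoved in the rack, and the arm stood clear of everything.
- **Not checked or off:** I only looked at the buckets and bystanders in the last pictures and did not measure them; they appeared unmoved. The gripper read about 24 mm on the 26 mm heads, but both grips held. A trial half turn of the wrist brought joint 3 near its limit, so I turned it back before going on.

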